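Unhitch and raise the hold-down tongue of a display test stand

ROBOT

A 6-joint arm with a two-finger parallel gripper is mounted at the origin on the work surface. World frame = base frame: x ahead of the robot, y to its left, z up, the work surface at z = 0. Lengths are in m, angles in rad, forces in N, time in s.
With the tool pointing down it reaches from about 0.35 to 0.85 m from the base axis. Payload 8.1 kg.
Tool frame: the origin (TCP) lies at the very end of the fingers, on their centre line; the grasp point (between the pads) lies 19 mm behind it; z points along the fingers, y is the line along which they close (so a half turn about z gives the same grasp; the last joint's range is limited). The gripper opens to 93 mm and grips with 3 to 60 N. Pads are 15 mm wide; open, the fingers measure 128 mm over their backs; the gripper's body (75 mm by 188 mm) begins 65 mm behind the grasp point.
Start: joints at [-1.294, 0.13, 1.488, -0, 1.523, -0.085], TCP at [0.212, -0.561, 0.219] pointing down, gripper open.
Joint ranges: [-2.96, 2.96], [-0.89, 2.26], [0.02, 2.5], [-1.34, 4.48], [0, 2.73], [-2.66, 2.66]. Speed limits (rad/s): [2.39, 2.39, 2.79, 3.14, 3.14, 3.14].

INTERFACE

Orientations are given as a rotation vector (axis times angle).
In Python, from plant import robot gives the robot as it stands.
- The arm moves only by the tool play_rows, never from a script. Its argument "deltas" is one flat list of numbers, 5 for each row, row after row: the shift along the tool's x, y, z in mm, then the turn about the tool's z in degrees, then the finger opening in mm, from 0 to 93. A call has 1 to 10 rows; each row shifts and turns the commanded pose from where the row before left it, along the tool's axes as they then stand; what a row does not reach is not made up. A row lasts 1/12 s, in which the tool goes at most 41.7 mm and 7.16 degrees, less where a joint would pass 70% of its speed; a pose out of reach is approached as far as the arm can. A call with a gripper value outside its range is refused whole. The fingers move at their own pace and stop on an object; "newtons" is the grip in N (left out, the last holds). Time passes only in rows, so rows that do not move let the fingers close. It gives the time, the measured TCP pose, the force, the opening and the grip force at its end, in the units of the state.
- robot.read_state(): the state, without advancing time (a new reading comes with each control period).
- robot.read_camera(name): name is "scene" or "top"; returns a dict with "pixels" (384x512x3 uint8, blue, green, red), "mtx" (3x3 intrinsics, pixels), "eye" and "rotation" of the camera in the world. Camera axes: x right, y up, looking along -z (the intrinsics and any distortion apply to the point x, -y, -z); pixel columns grow to the right and rows downward; lengths in m; the calibration is good to about 2 mm. A picture is of the moment at which its call begins. There is no depth.
- robot.close_job(): hands the job in; it is judged then, once.
The state is a dict: "t": time; "q": joint angles; "dq": joint speeds; "joint_torque": joint torques, N m; "tool_pos": TCP position; "orientation": TCP orientation; "force": force on the tool from outside, world axes, zero at the start; "wrist_torque": the same for the moment, N m; "opening": finger opening in m; "gripper_force": force on a finger pad.
Only numpy, scipy, OpenCV 4.12 (cv2) and the standard library are available. Lean on these libraries where they do the work, as an engineer would, in place of code of your own. Each camera call takes 0.05 s, during which the arm holds its last target. There are 200 camera calls.

TASK

A tape roll is parked on the spindle of the display test stand and blocks the hitch latch: slide it up off the spindle and set it down flat in the open tray (do not drop it). Then take the latch by its upright handle, pull it sideways towards the spindle against its spring, lift the tongue by that handle until the coupler is off the ball and the tongue stands at about 30 degrees, and finish while still gripping the handle and holding the tongue up there, steady. Leave the other things on the bench where they are.

Things in the scene. Friction and masses are not known exactly. Their poses are not given: they have to be found in the camera images.
- stand: Test stand, screwed down. Aluminium base 12 mm thick, 330 x 104 mm (x from -55 mm to 275 mm), with a 100 mm wide wing out to y = +142 mm. Origin on the bench straight below the ball's centre; z up; x runs along the tongue from ball to hinge; y points to the spindle, and is the way the latch is pulled. A black display module lies under the tongue, up to z = 30 mm.
- spindle_tip (a point): Top centre of the upright spindle at stand x = 0, y = 106 mm, 100 mm above the bench. An 18 mm thick pin above a shoulder 40 mm wide, whose top is 40 mm above the bench.
- roll: Copper tape roll: ring 58 mm across, 28 mm tall, 22 mm hole, about 0.14 kg. Origin at the centre of its underside, z its axis. Starts on the spindle's shoulder: top 68 mm above the bench, pin 32 mm higher. Room for fingers on its stand -x and +x sides. On its stand -y side: 2 mm away the end of the latch bar, 25 mm away the tall latch handle.
- tray: Open black tray, 160 x 160 mm outside, wall and floor 5 mm thick, rim 24 mm above the bench; fixed. Origin at the centre of its underside. It stands to the left or to the right of the stand.
- tray_in (a point): Centre of the tray's inner floor, 5 mm above the bench.
- hold_down: The grey hinged tongue with the coupler head at its free end (the latch rides on it). Origin on the hinge line, axes like the stand's when down, turning with it. Bar 28 mm wide, 24 mm high; head 60 x 56 mm from above, a cap over the ball centred 210 mm to -x of the hinge, top 98 mm above the bench when seated.
- tongue (a joint): Angle of the tongue, rad: 0 = down, coupler on the ball; grows as the coupler end is raised (0.52 = 30 degrees); stop at 1.2. It falls back when let go; lifting it at the handle takes about 5 N.
- latch (a joint): Travel of the latch, m: 0 = home, its bar under the ball, locking the tongue down; grows when pulled along the stand's +y, stop at 0.020. Spring: 3.6 N at 0, 9.6 N at 0.020. The ball is free from 0.008 on; pull 0.014 to 0.018. With the roll on the spindle it moves only about 4 mm. Once the coupler is 2 cm up the latch may be pulled or home, either is good.
- latch_grip (a point): Grip point of the latch's upright black handle, 15 mm below its top. Handle: 22 mm along stand x, 14 mm thick along stand y, top 150 mm above the bench, 52 mm above the coupler. Starts at stand x = 0, y = 45 mm, z = 135 mm; moves with the latch along y and turns with the tongue. Gripped across its 14 mm it can turn between the pads as the tongue tilts.
- meter: bystander: a grey bench meter, 130 x 100 x 60 mm high, across the stand from the tray; fixed
- driver: bystander: a screwdriver lying loose on the bench along the -y side of the stand
- bottle: bystander: a small white bottle, 42 mm across, 110 mm tall
- jar: bystander: a glass jar with a steel cap, 60 mm across, 70 mm tall
- ball_top (a point): Top of the steel ball (34 mm across, flat underside at 58 mm above the bench) that the coupler sits on; 85 mm above the stand's origin.
- hinge (a point): Middle of the tongue's hinge line, which runs along the stand's y: at stand x = 210 mm, z = 80 mm. Two cheeks beside it rise to 102 mm above the bench.
Mind the look-alikes: they are no part of the job. What is meant by the roll is not pink, and is the larger of those in its own colour.

How it is judged:
By the outcome, as a careful person would: the job done as asked, in the order asked, and still so for the second after the job is handed in, while the arm keeps its last pose, push and grip.
It also fails if it takes over 58 s, if anything falls off the work surface, if the arm or the gripper's body presses on something with over 40 N, if the wrist force passes 120 N, or if a joint passes its speed limit or range.

## Working session

There is one attempt and no reset: what is moved stays moved. The work goes in short steps, Python scripts to look and compute and a tool call to move; the robot and the scene stay as the last step left them, time stands still between calls to the robot, and variables do not carry over. Pictures are saved under pics/ and viewed, at most 10 in all, crops included, and the job is handed in when it is done.

Besides the shell and the picture viewer there is one more tool, called after "Emit:" in YAML: its name, and indented under it one key for each argument. play_rows: Moves the arm, as the interface text tells. Its arguments: {"type":"object","properties":{"deltas":{"type":"array"},"newtons":{"type":"number"}},"required":["deltas"]}

```bash
mkdir -p pics; ls; cat > h.py <<'E'
import numpy as np, cv2
from plant import robot
def shot(n,f=None):
    c=robot.read_camera(n)
    if f: cv2.imwrite(f,c["pixels"])
    return c
def ray(c,u,v):
    d=cv2.undistortPoints(np.array([[[u,v]]],float),np.array(c["mtx"]),np.array(c.get("dist",np.zeros(5)),float))[0,0]
    return np.array(c["eye"]),np.array(c["rotation"])@np.array([d[0],-d[1],-1])
def onz(c,u,v,z):
    e,d=ray(c,u,v); return e+d*(z-e[2])/d[2]
def proj(c,p):
    q=np.array(c["rotation"]).T@(np.array(p)-np.array(c["eye"])); k=np.array(c["mtx"])@np.array([q[0],-q[1],-q[2]]); return k[:2]/k[2]
E
python3 - <<'E'
from h import *
for n in("scene","top"):
    c=shot(n,f"pics/{n}0.png"); print({k:v for k,v in c.items() if k!="pixels"})
print(robot.read_state())
E
```

```text
pics
{'mtx': array([[365.47761609,   0.        , 255.30502673],
       [  0.        , 365.47761609, 196.36938925],
       [  0.        ,   0.        ,   1.        ]]), 'eye': array([0.87148786, 0.49993255, 0.83457774]), 'rotation': array([0.19682036, 0.87626908, 2.51071497])}
{'mtx': array([[387.62739357,   0.        , 259.43173582],
       [  0.        , 387.62739357, 191.92592613],
       [  0.        ,   0.        ,   1.        ]]), 'eye': array([ 0.42446403, -0.0091568 ,  1.33762366]), 'rotation': array([ 0.11503052, -0.12288893, -1.5435058 ])}
{'t': 0.1, 'q': array([-1.29441677e+00,  1.31109942e-01,  1.48918171e+00, -2.41961463e-05,
        1.52303503e+00, -8.54297618e-02]), 'dq': array([-0.0019064 , -0.00279742, -0.00111641,  0.00098445,  0.00098097,
        0.00102076]), 'joint_torque': array([ 4.82086198e-04, -5.61337495e+01, -4.93097341e+01,  7.68106082e-02,
        2.90867407e-02, -7.52934670e-05]), 'tool_pos': array([ 0.21222902, -0.56063881,  0.21767164]), 'orientation': array([-3.08862999e+00, -5.64925573e-01,  2.97287119e-04]), 'force': array([-0.06056664,  0.45779959, -0.32993406]), 'wrist_torque': array([ 0.03891285, -0.01459312, -0.06027136]), 'gripper_force': 0.0, 'opening': 0.09308027028663027}
```

Rotation is a rotation vector; fix the helper and view.

```bash
sed -i 's/np.array(c\["rotation"\])/cv2.Rodrigues(np.array(c["rotation"]))[0]/g' h.py; python3 - <<'E'
import cv2
for n in("scene","top"):
    cv2.imwrite(f"pics/{n}0b.png",cv2.resize(cv2.imread(f"pics/{n}0.png"),(800,600),interpolation=cv2.INTER_CUBIC))
E
```

```text
(no output)
```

View pics/scene0b.png

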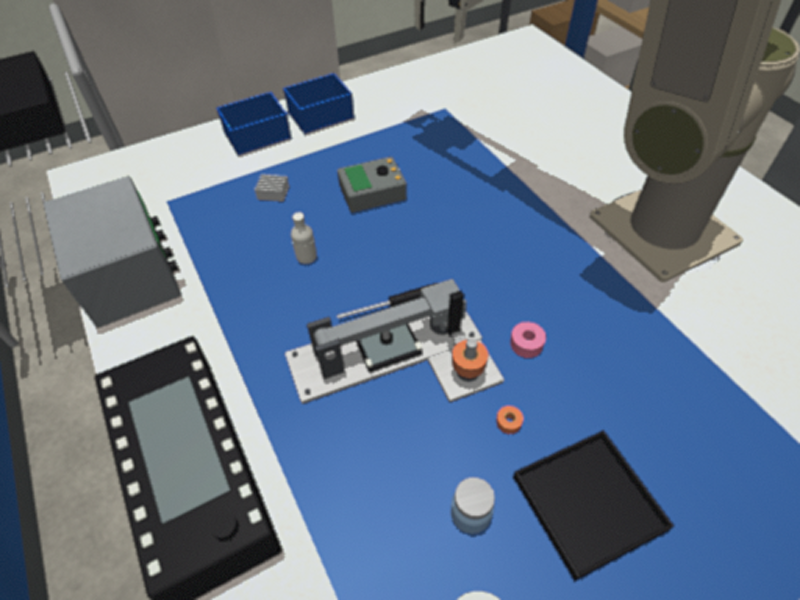

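View pics/top0b.png

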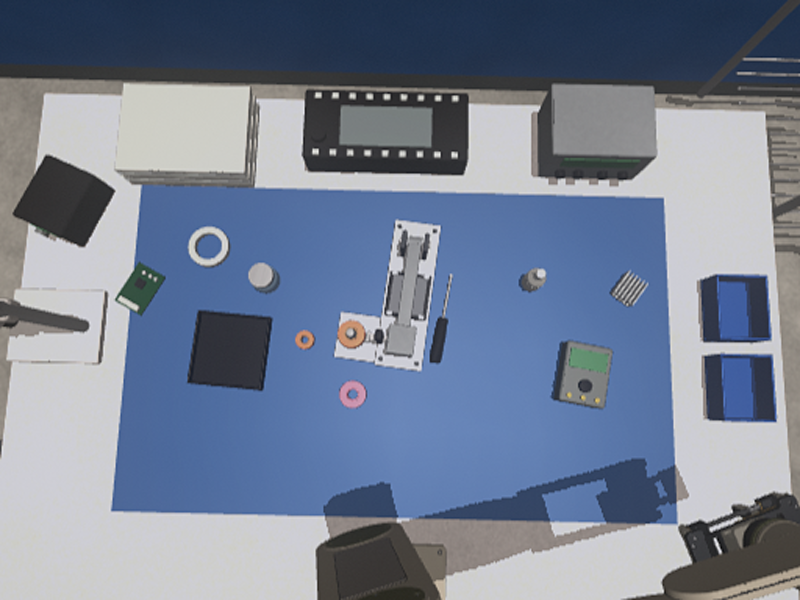

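In the pictures, the rolls are: orange on the spindle (scene 470,360; top 351,334), small loose orange (scene 510,419; top 304,340), pink (scene 528,340; top 352,394) and a white ring (top 208,247). The one on the spindle fits because it is not pink and is the larger of the two orange ones. The tray is to the left (top 230,350). I'll confirm this in an enlarged crop.

```bash
python3 - <<'E'
from h import *
t=cv2.imread("pics/top0.png");s=cv2.imread("pics/scene0.png")
a=cv2.resize(t[135:245,185:295],(0,0),fx=5,fy=5,interpolation=cv2.INTER_CUBIC)[:, :400+150]
b=cv2.resize(s[175:285,265:315+5],(0,0),fx=4.5,fy=5,interpolation=cv2.INTER_CUBIC)
cv2.imwrite("pics/crop.png",np.hstack([a,b])); print(a.shape,b.shape)
ct=shot("top");cs=shot("scene")
for n,c in(("top",ct),("scene",cs)):
    im=c["pixels"];h=cv2.cvtColor(im,cv2.COLOR_BGR2HSV)
    m=cv2.inRange(h,(5,110,80),(16,255,255))
    for k in cv2.findContours(m,0,2)[0]:
        if cv2.contourArea(k)>30: print(n,"orange",cv2.contourArea(k),cv2.minEnclosingCircle(k))
    m=cv2.inRange(im,(0,0,0),(45,45,45))
    for k in cv2.findContours(m,0,2)[0]:
        if 1500<cv2.contourArea(k)<9000: print(n,"dark",cv2.contourArea(k),cv2.minAreaRect(k))
    m=cv2.inRange(h,(0,0,150),(180,60,255))
    for k in cv2.findContours(m,0,2)[0]:
        if 500<cv2.contourArea(k)<6000: print(n,"white",cv2.contourArea(k),cv2.boundingRect(k),cv2.minAreaRect(k))
E
```

```text
(550, 550, 3) (550, 248, 3)
top orange 79.0 ((194.5, 217.0), 5.590270042419434)
top orange 50.0 ((224.15383911132812, 213.46153259277344), 8.171709060668945)
top white 3073.0 (214, 140, 68, 98) ((247.75997924804688, 186.67999267578125), (56.28570556640625, 94.46946716308594), 8.130102157592773)
scene orange 181.5 ((326.0, 268.0), 8.24631118774414)
scene orange 297.0 ((299.9884338378906, 229.196533203125), 12.1817045211792)
scene orange 192.5 ((355.0, 7.0), 13.038504600524902)
scene dark 5027.5 ((378.9614562988281, 320.4344482421875), (80.41339111328125, 70.78001403808594), 59.534454345703125)
scene dark 1841.5 ((13.367927551269531, 63.5377311706543), (56.45518493652344, 43.54328918457031), 74.05460357666016)
scene white 1390.5 (182, 217, 140, 40) ((251.52963256835938, 236.31549072265625), (38.15577697753906, 138.83441162109375), 89.39690399169922)
```

View pics/crop.png

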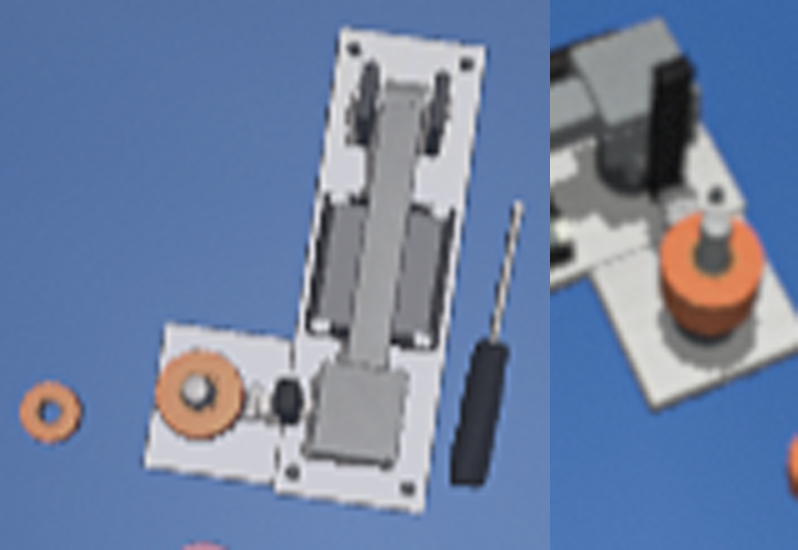

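The crop confirms it: the orange ring at crop (200,393) has the steel pin through it on the wing, with the black latch handle at (288,400) next to it. Next I fit the stand pose from the base corners on the z = 12 mm plane, then check it against the two views.

```bash
cat >> h.py <<'E'
def tri(c1,p1,c2,p2):
    e1,d1=ray(c1,*p1);e2,d2=ray(c2,*p2)
    t=np.linalg.lstsq(np.c_[d1,-d2],e2-e1,rcond=None)[0]; a=e1+d1*t[0];b=e2+d2*t[1]
    return (a+b)/2,np.linalg.norm(a-b)
E
python3 - <<'E'
from h import *
ct=shot("top");cs=shot("scene")
S=np.array([[275,52],[275,-52],[-55,-52],[-55,52],[50,142],[-50,142]])/1e3
P=np.array([[343,28],[486,45],[422,512],[277,492],[166,323],[147,466]])/5+[184.6,134.6]
W=np.array([onz(ct,*p,.012)[:2] for p in P])
sc,wc=S.mean(0),W.mean(0);A=(S-sc);B=(W-wc)
th=np.arctan2((A[:,0]*B[:,1]-A[:,1]*B[:,0]).sum(),(A*B).sum());R=np.array([[np.cos(th),-np.sin(th)],[np.sin(th),np.cos(th)]])
o=wc-R@sc;print("th",th,np.degrees(th),"o",o,"res mm",1e3*(W-(A@R.T+wc)))
f=lambda x,y,z:np.r_[o+R@[x,y],z]
for n,p in dict(tip=(0,.106,.1),grip=(0,.045,.135),htop=(0,.045,.15),headtop=(0,0,.098)).items():
    print(n,f(*p),"top",(proj(ct,f(*p))-[185,135])*5+2,"scene",(proj(cs,f(*p))-[265,175])*[4.5,5]+[550,2])
# tip triangulated
tp=(np.array([203,386])/5+[184.6,134.6]); sp=np.array([(716-550)/4.5+264.6,218/5+174.6])
print("tip tri",tri(ct,tp,cs,sp))
# tray: dark in top
h=cv2.cvtColor(ct["pixels"],cv2.COLOR_BGR2HSV);im=ct["pixels"]
m=cv2.inRange(im,(0,0,0),(60,60,60));m[:190]=0;m[260:]=0;m[:,:110]=0;m[:,180:]=0
k=max(cv2.findContours(m,0,2)[0],key=cv2.contourArea);r=cv2.minAreaRect(k);print(r)
for b in cv2.boxPoints(r):print(onz(ct,*b,.024))
print("tray c",onz(ct,*r[0],.024))
k=np.array(cv2.boxPoints(((378.96,320.43),(80.4,70.78),59.53)));print("scene c",onz(cs,378.96,320.43,.024))
E
```

```text
th -0.11172904727212685 -6.4016028577105315 o [ 0.53359168 -0.00679759] res mm [[-0.89613175 -1.28849918]
 [ 0.88927837  0.86755316]
 [ 0.24743283  2.75089797]
 [-0.16649439 -1.64395793]
 [-0.42898613  0.71713438]
 [ 0.35490108 -1.4031284 ]]
tip [0.54541033 0.09854148 0.1       ] top [197.31639116 388.35791713] scene [708.35027987 219.0473214 ]
grip [0.53860903 0.03792183 0.135     ] top [289.64738701 396.00300875] scene [663.41434686  84.17457814]
htop [0.53860903 0.03792183 0.15      ] top [288.76183137 393.67083829] scene [664.97371805  64.71839383]
headtop [ 0.53359168 -0.00679759  0.098     ] top [361.28881664 411.00813548] scene [626.38144518  67.00956662]
tip tri (array([0.54457377, 0.09714313, 0.09957646]), np.float64(0.006561733885232217))
((146.6692352294922, 223.64617919921875), (48.1254768371582, 47.257232666015625), 7.125016689300537)
[0.43738725 0.45003282 0.024     ]
[0.596259   0.44243394 0.024     ]
[0.57972737 0.27856315 0.024     ]
[0.42138986 0.2891296  0.024     ]
tray c [0.50795692 0.36502124 0.024     ]
scene c [0.50878377 0.37293684 0.024     ]
```

```bash
cat >> h.py <<'E'
TH=-0.1117; O=np.array([.5336,-.0072])
RS=np.array([[np.cos(TH),-np.sin(TH)],[np.sin(TH),np.cos(TH)]])
def st(x,y,z): return np.r_[O+RS@[x/1e3,y/1e3],z/1e3]
def plan(p,yang):
    "turn (deg) to put tool y along world angle yang (mod pi), then shift in turned tool axes (mm)"
    s=robot.read_state();R=cv2.Rodrigues(s["orientation"])[0]
    cur=np.arctan2(R[1,1],R[0,1]); turn=-(yang-cur)   # tool z down
    turn=(np.degrees(turn)+90)%180-90
    T=R@cv2.Rodrigues(np.array([0,0,np.radians(turn)]))[0]
    d=1e3*T.T@(np.array(p)-s["tool_pos"])
    print("turn",turn.round(2),"shift",d.round(1),"noturn shift",(1e3*R.T@(np.array(p)-s["tool_pos"])).round(1),"z",R[:,2].round(4),"q",s["q"].round(2),"t",s["t"],"F",s["force"].round(1),"op",s["opening"],s["gripper_force"])
E
python3 - <<'E'
from h import *
plan(st(0,106,150),TH)
plan(st(0,106,150),TH+np.pi/2)
E
```

```text
turn -62.87 shift [692.1 257.6  68.6] noturn shift [ 544.8 -498.5   68.6] z [-2.e-04  6.e-04 -1.e+00] q [-1.29  0.13  1.49 -0.    1.52 -0.09] t 0.3 F [-0.2 -0.3  0.2] op 0.09290225831884058 0.0
turn 27.13 shift [ 257.6 -692.1   68.6] noturn shift [ 544.8 -498.5   68.6] z [-2.e-04  6.e-04 -1.e+00] q [-1.29  0.13  1.49 -0.    1.52 -0.09] t 0.3 F [-0.2 -0.3  0.2] op 0.09290225831884058 0.0
```

Emit:
play_rows:
  deltas: [0,0,0,-7,93,0,0,0,-7,93,0,0,0,-7,93,0,0,0,-7,93,0,0,0,-7,93,0,0,0,-7,93,0,0,0,-7,93,0,0,0,-7,93,0,0,0,-7,93,20,7,0,0,93]

```text
t: 1.13
tool_pos: [0.2201, -0.5437, 0.2183]
orientation: [2.332, 2.105, -0.002]
force: [1.0, -0.8, 0.1]
opening: 0.0931
gripper_force: 0.0
```

Emit:
play_rows:
  deltas: [34,13,0,0,93,34,13,0,0,93,34,13,0,0,93,34,13,0,0,93,34,13,0,0,93,34,13,0,0,93,34,13,0,0,93,34,13,0,0,93,34,13,0,0,93,34,13,0,0,93]

```text
t: 1.97
tool_pos: [0.3883, -0.2167, 0.2189]
orientation: [2.339, 2.096, 0.0]
force: [-0.2, -0.1, 0.3]
opening: 0.0929
gripper_force: 0.0
```

Emit:
play_rows:
  deltas: [34,13,0,0,93,34,13,0,0,93,34,13,0,0,93,34,13,0,0,93,34,13,0,0,93,34,13,0,0,93,34,13,0,0,93,34,13,0,0,93,30,12,0,0,93,0,0,0,0,93]

```text
t: 2.8
tool_pos: [0.5375, 0.0741, 0.2183]
orientation: [-2.335, -2.1, -0.003]
force: [0.5, -0.1, -0.4]
opening: 0.0928
gripper_force: 0.0
```

```bash
python3 - <<'E'
from h import *
plan(st(0,106,44),TH)
E
```

```text
turn 0.35 shift [ 24.4   5.1 174.3] noturn shift [ 24.4   5.3 174.3] z [ 4.e-04  2.e-03 -1.e+00] q [ 0.04 -0.03  1.65  0.    1.52  0.15] t 2.8 F [ 0.5 -0.1 -0.4] op 0.09280668488137335 0.0
```

Emit:
play_rows:
  deltas: [12,3,0,0,93,12,2,0,0,93,0,0,25,0,93,0,0,30,0,93,0,0,30,0,93,0,0,30,0,93,0,0,25,0,93,0,0,20,0,93,0,0,14,0,93,0,0,0,0,93]

```text
t: 3.63
tool_pos: [0.5408, 0.092, 0.0409]
orientation: [-2.338, -2.093, 0.008]
force: [-0.3, 1.2, -1.0]
opening: 0.093
gripper_force: 0.0
```

```bash
python3 - <<'E'
from h import *
plan(st(0,106,44),TH)
s=shot("scene")["pixels"];cv2.imwrite("pics/grab.png",cv2.resize(s[130:290,200:400],(750,600),interpolation=cv2.INTER_CUBIC))
E
```

```text
turn 0.05 shift [ 6.6  3.8 -3.1] noturn shift [ 6.6  3.8 -3.1] z [-6.e-03 -4.e-04 -1.e+00] q [0.07 0.16 1.8  0.   1.19 0.19] t 3.6333 F [-0.3  1.2 -1. ] op 0.09295969123988965 0.0
```

View pics/grab.png

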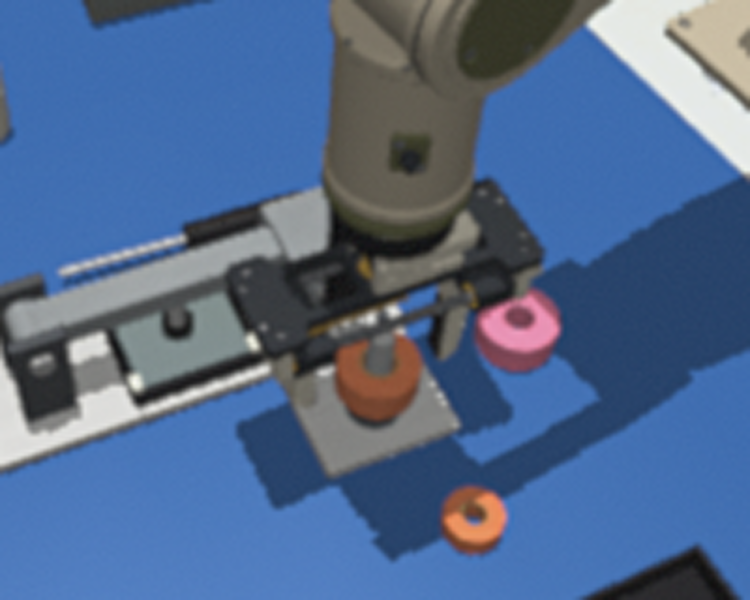

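The fingers straddle the roll (crop 378,380), one on its -x side and one on its +x side. The pose is still about 7 mm off, so I'll correct that.

Emit:
play_rows:
  deltas: [0,0,0,0,93,0,0,0,0,93]

```text
t: 3.85
tool_pos: [0.5451, 0.0925, 0.0464]
orientation: [2.339, 2.095, 0.003]
force: [1.0, -0.6, 0.5]
opening: 0.0929
gripper_force: 0.0
```

```bash
python3 - <<'E'
from h import *
plan(st(0,106,44),TH)
E
```

```text
turn 0.1 shift [ 5.6 -0.3  2.4] noturn shift [ 5.6 -0.3  2.4] z [ 2.6e-03  2.0e-04 -1.0e+00] q [0.08 0.15 1.79 0.   1.2  0.19] t 3.85 F [ 1.  -0.6  0.5] op 0.09289289285272993 0.0
```

Emit:
play_rows:
  deltas: [5.5,0,2,0,93,0,0,0,0,93,0,0,0,0,56,0,0,0,0,56,0,0,0,0,50,0,0,0,0,50,0,0,0,0,50,0,0,0,0,50,0,0,0,0,50]
  newtons: 25

```text
t: 4.6
tool_pos: [0.5442, 0.098, 0.0426]
orientation: [-2.339, -2.096, 0.0]
force: [-0.8, -0.2, 1.4]
opening: 0.0581
gripper_force: 25.2
```

```bash
python3 - <<'E'
from h import *
plan(st(0,106,44),TH)
E
```

```text
turn 0.13 shift [ 0.3  1.2 -1.4] noturn shift [ 0.3  1.2 -1.4] z [-4.e-04 -0.e+00 -1.e+00] q [0.09 0.16 1.79 0.   1.19 0.19] t 4.6 F [-0.8 -0.2  1.4] op 0.058062949554901586 25.220470202621073
```

Emit:
play_rows:
  deltas: [0,0,-6,0,50,0,0,-10,0,50,0,0,-12,0,50,0,0,-15,0,50,0,0,-15,0,50,0,0,-15,0,50,0,0,-15,0,50,0,0,-12,0,50,0,0,-5,0,50,0,0,0,0,50]

```text
t: 5.43
tool_pos: [0.5457, 0.0981, 0.1501]
orientation: [2.338, 2.095, 0.005]
force: [0.9, -0.1, -1.4]
opening: 0.0581
gripper_force: 25.2
```

```bash
python3 - <<'E'
from h import *
plan([.508,.368,.05],TH)
c=shot("top")["pixels"]; h=cv2.cvtColor(c,cv2.COLOR_BGR2HSV); s=shot("scene")["pixels"]
cv2.imwrite("pics/lift.png",cv2.resize(s[110:290,200:425],(750,600),interpolation=cv2.INTER_CUBIC))
E
```

```text
turn 0.13 shift [263.9 -67.9 100. ] noturn shift [264.1 -67.3 100. ] z [ 3.7e-03  3.0e-04 -1.0e+00] q [ 0.09  0.05  1.7  -0.    1.39  0.19] t 5.4333 F [ 0.9 -0.1 -1.4] op 0.05806095207092033 25.219080413226038
```

View pics/lift.png

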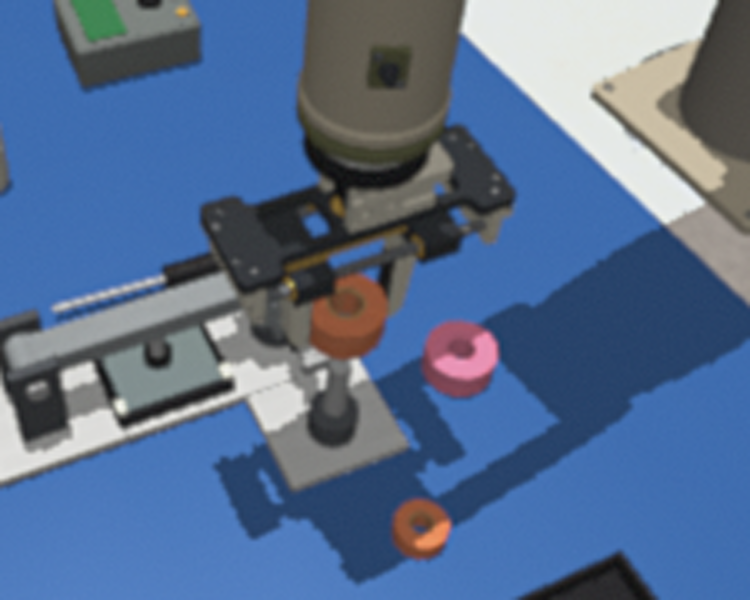

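The roll (crop 347,315) hangs level and clear of the pin (338,380). Next, the tray.

Emit:
play_rows:
  deltas: [18,-5,0,0,50,30,-8,0,0,50,36,-9,0,0,50,36,-9,0,0,50,36,-9,0,0,50,36,-9,0,0,50,32,-8,0,0,50,26,-7,0,0,50,14,-4,0,0,50,0,0,0,0,50]

```text
t: 6.37
tool_pos: [0.5039, 0.3704, 0.1461]
orientation: [-2.335, -2.1, 0.003]
force: [-0.5, 1.1, -1.9]
opening: 0.0576
gripper_force: 25.2
```

Emit:
play_rows:
  deltas: [0,0,15,0,50,0,0,25,0,50,0,0,25,0,50,0,0,20,0,50,0,0,15,0,50,0,0,0,0,50,0,0,0,0,50]

```text
t: 6.95
tool_pos: [0.5048, 0.3661, 0.0461]
orientation: [-2.34, -2.095, 0.006]
force: [0.4, 0.9, -1.4]
opening: 0.0574
gripper_force: 25.2
```

```bash
python3 - <<'E'
from h import *
plan([.508,.368,.008],TH)
c=shot("top");print(proj(c,[.508,.368,.024]))
cv2.imwrite("pics/tray.png",np.hstack([cv2.resize(c["pixels"][180:270,100:190],(400,400),interpolation=cv2.INTER_CUBIC),cv2.resize(shot("scene")["pixels"][230:384,300:454],(400,400),interpolation=cv2.INTER_CUBIC)]))
E
```

```text
turn 0.08 shift [ 2.4  3.1 38.1] noturn shift [ 2.4  3.1 38.1] z [-0.0029 -0.0022 -1.    ] q [ 0.55  0.34  1.58 -0.    1.23  0.66] t 6.95 F [ 0.4  0.9 -1.4] op 0.05736206730874018 25.222012595040724
[145.78807797 223.61224293]
```

View pics/tray.png

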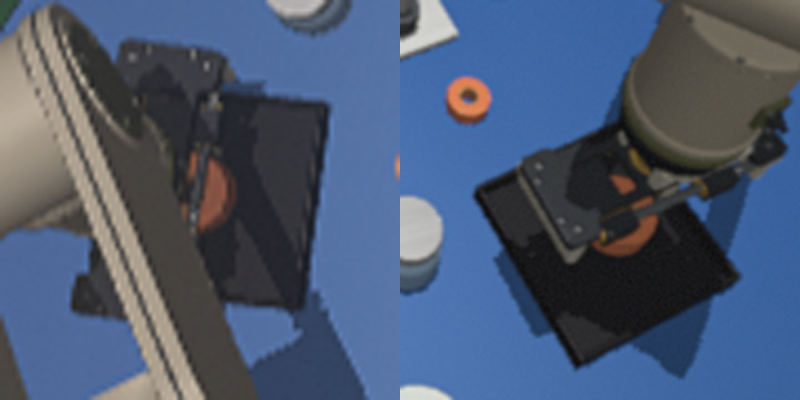

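The roll is near the middle of the tray, with clear floor around the fingers. I'll lower it gently.

Emit:
play_rows:
  deltas: [2,3,10,0,50,0,0,10,0,50,0,0,8,0,50,0,0,4,0,50,0,0,2,0,50,0,0,1,0,50,0,0,0,0,50,0,0,0,0,50]

```text
t: 7.72
tool_pos: [0.509, 0.3697, 0.013]
orientation: [2.339, 2.097, 0.001]
force: [0.8, 0.2, -1.5]
opening: 0.0582
gripper_force: 25.2
```

Emit:
play_rows:
  deltas: [0,0,1,0,50,0,0,1,0,50,0,0,0,0,50,0,0,0,0,50]

```text
t: 8.05
tool_pos: [0.5088, 0.3695, 0.0107]
orientation: [2.34, 2.097, 0.0]
force: [0.4, 0.2, -2.0]
opening: 0.0577
gripper_force: 25.2
```

Emit:
play_rows:
  deltas: [0,0,1,0,50,0,0,0,0,50,0,0,1,0,50,0,0,0,0,50,0,0,0,0,50]

```text
t: 8.47
tool_pos: [0.5088, 0.3695, 0.0085]
orientation: [-2.34, -2.097, 0.0]
force: [-0.3, 1.0, -1.2]
opening: 0.0577
gripper_force: 25.2
```

Emit:
play_rows:
  deltas: [0,0,0.7,0,50,0,0,0,0,50,0,0,0,0,50]

```text
t: 8.72
tool_pos: [0.5088, 0.3695, 0.0079]
orientation: [-2.34, -2.097, 0.0]
force: [0.1, -0.2, -1.1]
opening: 0.0578
gripper_force: 25.2
```

Emit:
play_rows:
  deltas: [0,0,0.5,0,50,0,0,0,0,50,0,0,0,0,50]

```text
t: 8.97
tool_pos: [0.5089, 0.3696, 0.0076]
orientation: [2.34, 2.097, 0.0]
force: [-1.2, -1.0, 0.8]
opening: 0.0576
gripper_force: 25.2
```

Emit:
play_rows:
  deltas: [0,0,0.5,0,50,0,0,0,0,50,0,0,0,0,50]

```text
t: 9.22
tool_pos: [0.5089, 0.3696, 0.0076]
orientation: [-2.34, -2.097, -0.0]
force: [-2.7, -2.0, 5.2]
opening: 0.0577
gripper_force: 25.3
```

Contact: about 5 N upward at the floor. I'll release to 80 mm and rise.

Emit:
play_rows:
  deltas: [0,0,0,0,62,0,0,0,0,70,0,0,0,0,80,0,0,0,0,80,0,0,0,0,80,0,0,-15,0,80,0,0,-30,0,80,0,0,-35,0,80,0,0,-35,0,80,0,0,-35,0,80]

```text
t: 10.05
tool_pos: [0.5084, 0.3693, 0.1582]
orientation: [-2.34, -2.097, 0.001]
force: [0.7, 0.4, 0.8]
opening: 0.08
gripper_force: 0.0
```

Emit:
play_rows:
  deltas: [0,0,-30,0,80,0,0,-20,0,60,-15,0,0,7,60,-30,8,0,7,60,-30,0,0,7,50,-30,0,0,7,50,-30,0,0,7,50,-30,0,0,7,50,0,0,0,0,50,0,0,0,0,50]

```text
t: 10.88
tool_pos: [0.4468, 0.2206, 0.207]
orientation: [-2.936, -1.118, -0.001]
force: [0.1, 0.1, 0.4]
opening: 0.0499
gripper_force: 0.0
```

```bash
python3 - <<'E'
from h import *
plan(st(0,45,200),TH+np.pi/2)
ct=shot("top");cs=shot("scene")
for c in(ct,cs):
    h=cv2.cvtColor(c["pixels"],cv2.COLOR_BGR2HSV);m=cv2.inRange(h,(4,90,60),(17,255,255))
    for k in cv2.findContours(m,0,2)[0]:
        if cv2.contourArea(k)>25: 
            (u,v),r=cv2.minEnclosingCircle(k);print((u,v),r,cv2.boundingRect(k),onz(c,u,v,.033))
E
```

```text
turn 48.08 shift [111.7 171.7   7. ] noturn shift [-53.1 197.8   7. ] z [ 5.e-04  2.e-04 -1.e+00] q [ 0.36 -0.14  1.78  0.    1.5   1.2 ] t 10.8833 F [0.1 0.1 0.4] op 0.049899719783150734 0.0
(378.0, 320.5) 15.692455291748047 (364, 306, 30, 31) [0.51474124 0.37345924 0.033     ]
(326.0, 268.0) 8.24631118774414 (318, 260, 16, 17) [0.54030498 0.21441029 0.033     ]
(385.4868469238281, 11.684210777282715) 11.951531410217285 (378, 0, 19, 22) [-0.4464191  -0.71470987  0.033     ]
(355.6875, 11.875) 15.727887153625488 (340, 0, 27, 28) [-0.3294738  -0.78227407  0.033     ]
```

Emit:
play_rows:
  deltas: [0,0,0,7,50,0,0,0,7,50,0,0,0,7,50,0,0,0,7,50,0,0,0,7,50,0,0,0,7,50,0,0,0,6,50,18,28,0,0,50,20,30,0,0,50,20,30,0,0,50]

```text
t: 11.82
tool_pos: [0.4965, 0.1279, 0.2071]
orientation: [-3.137, 0.165, -0.001]
force: [0.3, 0.6, 0.1]
opening: 0.0503
gripper_force: 0.0
```

Emit:
play_rows:
  deltas: [20,30,0,0,50,18,28,0,0,50,10,16,0,0,50,4,8,0,0,50,0,0,0,0,50,0,0,0,0,50]

```text
t: 12.32
tool_pos: [0.5382, 0.0412, 0.2067]
orientation: [-3.136, 0.171, 0.001]
force: [-0.6, 0.1, -1.3]
opening: 0.0499
gripper_force: 0.0
```

```bash
python3 - <<'E'
from h import *
plan(st(0,45,116),TH+np.pi/2)
s=shot("scene")["pixels"];cv2.imwrite("pics/handle.png",cv2.resize(s[100:260,200:400],(750,600),interpolation=cv2.INTER_CUBIC))
E
```

```text
turn 0.15 shift [ 0.9  3.7 90.7] noturn shift [ 0.9  3.7 90.7] z [-7.e-04  6.e-04 -1.e+00] q [-0.02 -0.03  1.67  0.    1.5   1.66] t 12.3167 F [-0.6  0.1 -1.3] op 0.049903593083561494 0.0
```

View pics/handle.png

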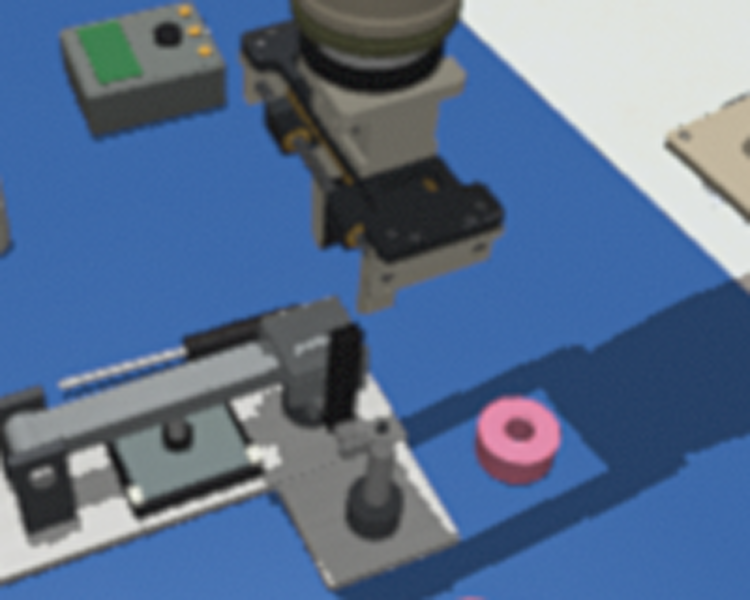

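The handle (crop 345,375, top near 345,328) stands free right below the open fingers. I'll descend and grip it.

Emit:
play_rows:
  deltas: [1,3.5,10,0,50,0,0,20,0,50,0,0,20,0,50,0,0,20,0,50,0,0,14,0,50,0,0,6,0,50,0,0,0,0,50,0,0,0,0,50]

```text
t: 13.03
tool_pos: [0.5385, 0.0375, 0.1171]
orientation: [-3.137, 0.17, 0.0]
force: [0.2, -0.6, 0.7]
opening: 0.0502
gripper_force: 0.0
```

Emit:
play_rows:
  deltas: [0,0,0,0,25,0,0,0,0,25,0,0,0,0,8,0,0,0,0,8,0,0,0,0,8,0,0,0,0,8,0,0,0,0,8]
  newtons: 40

```text
t: 13.62
tool_pos: [0.5392, 0.0392, 0.1175]
orientation: [-3.133, 0.171, -0.002]
force: [2.3, 12.6, 1.5]
opening: 0.0139
gripper_force: 40.0
```

```bash
python3 - <<'E'
from h import *
plan(st(0,61,116),TH+np.pi/2)
print(robot.read_state()["tool_pos"],st(0,45,116))
E
```

```text
turn 0.15 shift [ -0.4 -14.3   1.5] noturn shift [ -0.3 -14.3   1.5] z [ 0.0014  0.0041 -1.    ] q [-0.03  0.04  1.77  0.    1.33  1.65] t 13.6167 F [ 2.3 12.6  1.5] op 0.013858909032476158 40.00225603580475
[0.53918988 0.03920239 0.1174605 ] [0.53861605 0.03751956 0.116     ]
```

Emit:
play_rows:
  deltas: [0,-3,0,0,8,0,-3,0,0,8,0,-3,0,0,8,0,-3,0,0,8,0,-3,0,0,8,0,-3,0,0,8,0,0,0,0,8,0,0,0,0,8,0,0,0,0,8]

```text
t: 14.37
tool_pos: [0.5408, 0.0535, 0.1173]
orientation: [3.135, -0.173, 0.001]
force: [-1.5, -8.1, 2.0]
opening: 0.014
gripper_force: 40.0
```

```bash
python3 - <<'E'
from h import *
plan(st(0,63,116),TH+np.pi/2)
for a in np.radians([0,5,10,15,20,25,30]): print(np.degrees(a).round(),(-210*np.cos(a)+55*np.sin(a)+210).round(1),(55*np.cos(a)+210*np.sin(a)-55).round(1))
E
```

```text
turn 0.09 shift [-0.4 -1.9  1.2] noturn shift [-0.4 -1.9  1.2] z [ 3.0e-04 -2.2e-03 -1.0e+00] q [ 0.01  0.05  1.76 -0.    1.33  1.69] t 14.3667 F [-1.5 -8.1  2. ] op 0.013994107334334299 39.99872803688049
0.0 0.0 0.0
5.0 5.6 18.1
10.0 12.7 35.6
15.0 21.4 52.5
20.0 31.5 68.5
25.0 42.9 83.6
30.0 55.6 97.6
```

The spring force is 8.1 N, so the latch is at about 15 mm. Now I lift along the arc.

Emit:
play_rows:
  deltas: [1,0,-3,0,8,1.6,0,-6,0,8,2,0,-6,0,8,2,0,-6,0,8,2.3,0,-6,0,8,2.4,0,-6,0,8,2.7,0,-5.6,0,8,0,0,0,0,8,0,0,0,0,8]

```text
t: 15.12
tool_pos: [0.5527, 0.0519, 0.1537]
orientation: [3.135, -0.173, -0.008]
force: [-3.5, -6.9, -4.4]
opening: 0.0143
gripper_force: 40.0
```

```bash
cat >> h.py <<'E'
def arc():
    s=robot.read_state();g=np.array(s["tool_pos"]);r=RS.T@(g[:2]-O)*1e3
    z=(g[2]+.019)*1e3-80-1.2;x=r[0]-210
    R=cv2.Rodrigues(s["orientation"])[0]
    print("stand xy",r.round(1),"z",z.round(1),"rad",np.hypot(x,z).round(1),"ang",np.degrees(np.arctan2(z,-x)-np.arctan2(55,210)).round(2),"F stand",(RS.T@s["force"][:2]).round(1),s["force"][2].round(1),"M",s["wrist_torque"].round(2),"op",s["opening"],s["gripper_force"],s["t"],"toolz",R[:,2].round(3))
E
python3 -c "
from h import *
arc()"
```

```text
stand xy [12.4 60.8] z 91.5 rad 217.7 ang 10.18 F stand [-2.7 -7.2] -4.4 M [-1.03  0.66 -0.15] op 0.014307329717520752 39.99953269958496 15.1167 toolz [-0.005 -0.002 -1.   ]
```

Emit:
play_rows:
  deltas: [2.9,0,-5.6,0,8,2.9,0,-5.6,0,8,3,0,-5.6,0,8,3.3,0,-5.4,0,8,3.4,0,-5.3,0,8,3.5,0,-5.2,0,8,3.7,0,-5.1,0,8,3.8,0,-5,0,8,0,0,0,0,8,0,0,0,0,8]

```text
t: 15.95
tool_pos: [0.5791, 0.0489, 0.1964]
orientation: [3.134, -0.174, -0.008]
force: [-4.5, -7.1, -3.4]
opening: 0.014
gripper_force: 40.0
```

```bash
python3 -c "
from h import *
arc()"
```

```text
stand xy [39.  60.9] z 134.2 rad 217.4 ang 23.44 F stand [-3.7 -7.6] -3.4 M [-0.99  0.86 -0.13] op 0.01395007077041699 39.998711943626404 15.95 toolz [-0.005 -0.002 -1.   ]
```

Emit:
play_rows:
  deltas: [3.9,0,-4.8,0,8,4,0,-4.7,0,8,4.2,0,-4.5,0,8,4.3,0,-4.4,0,8,0,0,0,0,8,0,0,0,0,8,0,0,0,0,8,0,0,0,0,8,0,0,0,0,8,0,0,0,0,8]

```text
t: 16.78
tool_pos: [0.5954, 0.0471, 0.2147]
orientation: [3.134, -0.174, -0.008]
force: [-4.6, -6.2, -3.4]
opening: 0.0135
gripper_force: 40.0
```

```bash
python3 - <<'E'
from h import *
arc();s=shot("scene")["pixels"];cv2.imwrite("pics/end.png",cv2.resize(s[80:384,180:460],(552,600),interpolation=cv2.INTER_CUBIC))
E
```

```text
stand xy [55.3 60.9] z 152.5 rad 217.2 ang 29.92 F stand [-3.9 -6.7] -3.4 M [-1.02  0.86 -0.1 ] op 0.01346025865928585 39.99841868877411 16.7833 toolz [-0.005 -0.002 -1.   ]
```

View pics/end.png

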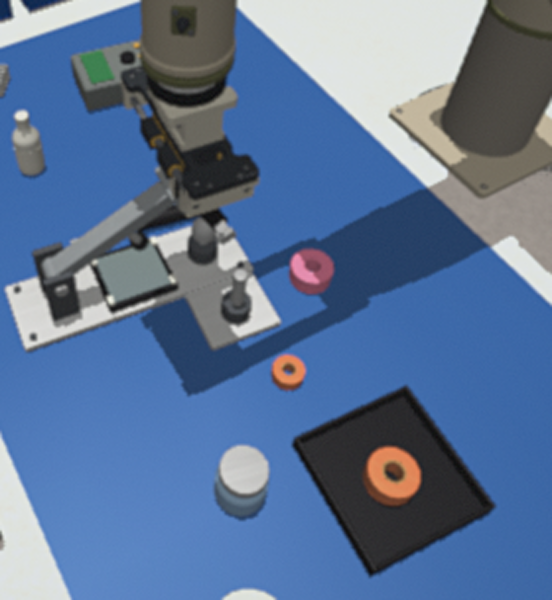

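The tongue is raised to about 30° and still gripped (crop 120,225), with the ball free at (203,240). The roll lies flat in the tray (393,475), and the loose things visible here haven't moved. I'll hand it in.

```bash
python3 -c "
from h import *
arc();print(robot.close_job())"
```

```text
stand xy [55.4 60.9] z 152.6 rad 217.2 ang 29.94 F stand [-2.7 -8. ] -2.4 M [-1.06  0.8  -0.08] op 0.01384165985433762 39.99829888343811 16.8333 toolz [-0.005 -0.002 -1.   ]
the job is handed in; nothing more can be done
None
```

I handed the job in at about 17 s: the copper roll lies flat in the tray, and the arm is still gripping the pulled latch handle and holding the tongue steady at about 30° (no verdict was shown).

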